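# Rock the pendulum angle gauge to its set mark on a humped stud

## Task

Pick the pendulum angle gauge up off the joist offcut, stand it upright and square across the hump of the uneven stud block, foot centred on the hump, and let it bear there a moment. Then rock it on the hump until its swinging needle settles on the middle of the red mark, and finish while still gripping it like that, resting lightly and steadily on the hump, so that the bevel can be scribed. Do not lean hard on the gauge, and leave the earmuffs, clamp and bench brush alone.

Things in the scene. Friction and masses are not known exactly. Their poses are not given: they have to be found in the camera images.
- gauge: pendulum angle gauge, 0.3 to 0.5 kg, 162 mm high, alike on both faces: aluminium foot bar 24 x 120 x 14 mm (x, y, z), white round dial 100 mm across, 12 mm thick, centred 70 mm above the underside, blue block handle on top. Origin: centre of the foot's underside; z up through the handle, y along the foot, x normal to the dial. At first it stands on the joist offcut
- handle (a point): middle of the gauge's blue handle, 24 x 36 x 40 mm (x, y, z), 142 mm above the foot's underside; axes as the gauge. It may be pinched from above across its 36 mm (along y) or its 24 mm (along x)
- pointer (a joint): angle (rad) of the gauge's black needle, which hangs from the dial's centre with a brass bob (on both faces) and swings for about a second: 0 when it points at the foot, positive right-handed about the gauge's +x (tip towards +y). It hangs plumb, so turning the gauge by an angle a about its own +x from upright brings it to -a
- mark (a joint): angle (rad) of the red set mark at the dial's lower rim (7 x 11 mm, on both faces), measured like the needle's; 0.15 to 0.28, so always on the +y side. It is stiff and stays as set. The needle is on the mark when the two angles are equal
- pointer_tip (a point): point near the tip of the needle (42 mm long), 39 mm from the dial's centre (needle 2 mm wide)
- mark_tip (a point): middle of the red mark, 39 mm from the dial's centre
- stud: uneven stud block of pale wood, fixed, 100 x 90 x 45 mm (x, y, z), with a darker rounded hump (30 mm radius, 16 mm above the rest of the top) running along its x over the middle. Origin: centre of its underside, on the bench. The gauge is square when its foot (y) runs along the stud's y, either way round; it can lean 0.33 rad before touching the edges
- crown (a point): top of the hump at its middle, 61 mm above the bench; axes as the stud
- joist: joist offcut, darker wood, fixed, 90 x 200 x 45 mm (x, y, z), origin at the centre of its underside, on the bench
- earmuffs: bystander: yellow and black earmuffs lying on the bench, 160 mm long, 170 mm wide, 42 mm high; origin under and between the cups
- clamp: bystander: blue bar clamp with orange handle lying on the bench, 355 mm long, 28 mm high; origin on the bar below the middle jaw
- bench_brush: bystander: dark wooden bench brush lying on the bench, 235 mm long, 40 mm high; origin under its head, near the handle

How it is judged (in metres and radians):
On the way, in this order (a step that is already met when the one before it is completed fails the run):
1. the gauge is lifted clear of the joist offcut in the fingers (contact force between gauge and joist below 0.05 N and height (world z) of gauge above 0.06 m and contact force between the fingers and gauge above 1 N), for 0.2 s.
2. the gauge stands upright (within 0.09 rad) and square (within 0.2 rad) on the hump, the middle of its foot within 22 mm of the hump's middle (contact force between gauge and stud above 0.3 N and angle between gauge's own z axis and vertical below 0.09 rad and angle between the y axis of gauge and the y axis of stud, either way round below 0.2 rad and horizontal distance between gauge and crown below 0.022 m), for 0.2 s.
3. the needle has settled on the red mark with the gauge bearing on the hump (distance between pointer_tip and mark_tip below 0.0024 m and contact force between gauge and stud above 0.3 N and velocity of joint pointer between -0.3 and 0.3 rad/s), for 0.5 s.
At the end, for the whole second after the job is handed in: The gauge is still held in the fingers and still bears on the stud's hump (0.3 to 25 N), the middle of its foot within 30 mm of the hump's middle, square across it, touching the joist no more; it is still, and the resting needle's tip is within 2.4 mm (0.06 rad) of the middle of the red mark (all of step 3 and contact force between gauge and stud below 25 N and contact force between the fingers and gauge above 1 N and contact force between gauge and joist below 0.05 N and horizontal distance between gauge and crown below 0.03 m and angle between the y axis of gauge and the y axis of stud, either way round below 0.36 rad and linear speed of gauge below 0.02 m/s); the arm keeps its last pose, push and grip.
It fails at once if the gauge is leant on hard: more than 40 N on the stud (contact force between gauge and stud above 40 N).
It fails at once if the earmuffs are moved more than 20 mm (distance of earmuffs from where it was at the start of the episode above 0.02 m).
It fails at once if the clamp is moved more than 20 mm (distance of clamp from where it was at the start of the episode above 0.02 m).
It fails at once if the bench brush is moved more than 20 mm (distance of bench_brush from where it was at the start of the episode above 0.02 m).
It also fails if it takes over 48 s, if anything falls off the work surface, if the arm or the gripper's body presses on something with over 40 N, if the wrist force passes 120 N, or if a joint passes its speed limit or range.

## Robot

A 7-joint arm with a two-finger parallel gripper is mounted at the origin on the work surface. World frame = base frame: x ahead of the robot, y to its left, z up, the work surface at z = 0. Lengths are in mm, angles in rad, forces in N, time in s.
With the tool pointing down it reaches from about 400 to 875 mm from the base axis. Payload 4.4 kg.
Tool frame: the origin (TCP) lies midway between the tips of the shut fingers; the grasp point (between the pads) lies ctrl.grip_depth behind it (ctrl.grip_depth is the distance from the TCP to the grasp point, in mm); z points along the fingers, y is the line along which they close (so a half turn about z gives the same grasp; the last joint's range is limited). The gripper opens to 85 mm and grips with 20 to 120 N. Pads are 22 mm wide; open, the fingers measure 114 mm over their backs; the gripper's body (76 mm by 85 mm) begins 54 mm behind the grasp point. The pads swing forward as they close: fully open they stand 13 mm farther back than shut.
Start: joints at [1.097, 0.628, 0.038, 1.517, -0.027, 0.996, -0.02], TCP at [257.812, -596.7, 231.313] pointing down, gripper open.
Joint ranges: [-3.06, 3.06], [-0.37, 2.12], [-1.25, 1.32], [0.18, 2.47], [-1.1, 4.24], [0.23, 1.98], [-2.94, 2.94]. Speed limits (rad/s): [2.57, 2.57, 3.14, 3.14, 3.14, 3.14, 3.14].

## Interface

Orientations are given as [roll, pitch, yaw] about the fixed x, y, z axes, in that order (R = Rz(yaw) Ry(pitch) Rx(roll)).
In Python, from cell import ctrl gives the robot as it stands.
- The arm moves only by the tool carry_out, never from a script. Its argument "deltas" is one flat list of numbers, 7 for each row, row after row: the turn, a rotation vector about the tool's x, y, z in degrees, then the shift along the tool's x, y, z in m, then the closure, from -1 (fully open) to 1 (shut). In form: [wx, wy, wz, dx, dy, dz, claw, wx, wy, wz, dx, dy, dz, claw, ...]. A call has 1 to 12 rows; each row shifts and turns the commanded pose from where the row before left it, along the tool's axes as they then stand; what a row does not reach is not made up. A row lasts 1/8 s, in which the tool goes at most 62.5 mm and 10.7 degrees, less where a joint would pass 70% of its speed; a pose out of reach is approached as far as the arm can. A call with a gripper value outside its range is refused whole. The fingers move at their own pace and stop on an object; the grip force is fixed at half the most. Time passes only in rows, so rows that do not move let the fingers close. It gives the time, the measured TCP pose, the force, the opening and the grip force at its end, in the units of the state.
- ctrl.read_state(): the state, without advancing time (a new reading comes with each control period).
- ctrl.get_image(name): name is "scene" or "top" or "wrist"; returns the picture (400x640x3 uint8, red, green, blue); there is no depth.
- ctrl.calibration(name): a dict with "mtx" (3x3 intrinsics, pixels), "R" (3x3) and "t" (3): a world point X has camera coordinates R X + t. Camera axes: x right, y down, z forward; pixel columns grow to the right and rows downward; lengths in mm; the calibration is good to about 2 mm. A picture is of the moment at which its call begins: read the wrist's pose just before it. calibration takes no time and is no camera call; for the wrist camera it gives the pose at the moment of the call.
- ctrl.finish_job(): hands the job in; it is judged then, once.
The state is a dict: "clock": time; "qpos": joint angles; "qd": joint speeds; "tau": joint torques, N m; "eef_pos": TCP position; "tool_rot": TCP orientation; "force": force on the tool from outside, world axes, zero at the start; "torque": the same for the moment, N m; "width": finger opening in mm; "gripper_force": force on a finger pad.
Only numpy, scipy, OpenCV 4.12 (cv2) and the standard library are available. Lean on these libraries where they do the work, as an engineer would, in place of code of your own. Each camera call takes 0.05 s, during which the arm holds its last target. There are 200 camera calls.

## Working session

There is one attempt and no reset: what is moved stays moved. The work goes in short steps, Python scripts to look and compute and a tool call to move; the robot and the scene stay as the last step left them, time stands still between calls to the robot, and variables do not carry over. Pictures are saved under pics/ and viewed, at most 10 in all, crops included, and the job is handed in when it is done.

Besides the shell and the picture viewer there is one more tool, called after "Request:" as a command line: name --argument value ..., lists and objects as JSON in quotes. carry_out: Moves the arm, as the interface text tells. Its arguments: {"type":"object","properties":{"deltas":{"type":"array"}},"required":["deltas"]}

```bash
ls; mkdir -p pics; python3 - <<'E'
from cell import ctrl
import cv2,numpy as np
s=ctrl.read_state();print(s, ctrl.grip_depth)
for n in("scene","top"):
    im=ctrl.get_image(n);cv2.imwrite(f"pics/{n}0.png",im[:,:,::-1]);c=ctrl.calibration(n);print(n,c)
E
```

```text
pics
{'clock': 0.0, 'qpos': array([ 1.09718926,  0.62935916,  0.03845482,  1.51841611, -0.02700935,
        0.99626469, -0.02000589]), 'qd': array([ 5.89502045e-05, -2.11857354e-03,  8.37131691e-04, -1.57254958e-03,
       -2.73465627e-03, -1.63744414e-03,  1.94552475e-04]), 'tau': array([-1.04513001e-03, -5.63409984e+01,  1.22523744e+00, -1.93453288e+01,
        1.07661783e-02,  1.04225779e-02, -1.66545271e-05]), 'eef_pos': array([ 257.55477714, -596.09709588,  230.36547986]), 'tool_rot': array([-3.13966391e+00,  2.67310469e-05,  4.07784614e-01]), 'force': array([0.16682741, 0.0238929 , 0.61958826]), 'torque': array([-0.01041726,  0.0054167 ,  0.01102437]), 'gripper_force': 0.0, 'width': 85.61966402841362} 18.700000000000003
scene {'mtx': array([[445.02660465,   0.        , 326.07888935],
       [  0.        , 445.02660465, 202.29000971],
       [  0.        ,   0.        ,   1.        ]]), 'R': array([[-0.24914038,  0.96845801,  0.00426011],
       [ 0.78667497,  0.20493755, -0.58235993],
       [-0.5648642 , -0.14173805, -0.8129199 ]]), 't': array([ 141.69440809, -414.84448803, 2009.35310146])}
top {'mtx': array([[478.66854717,   0.        , 321.88493986],
       [  0.        , 478.66854717, 200.25831769],
       [  0.        ,   0.        ,   1.        ]]), 'R': array([[-1.85756829e-02, -9.99825990e-01, -1.71307918e-03],
       [-9.92958734e-01,  1.86485340e-02, -1.16983694e-01],
       [ 1.16995284e-01, -4.72035073e-04, -9.93132358e-01]]), 't': array([  14.1043283 ,  616.62407915, 1324.89556472])}
```

View pics/scene0.png

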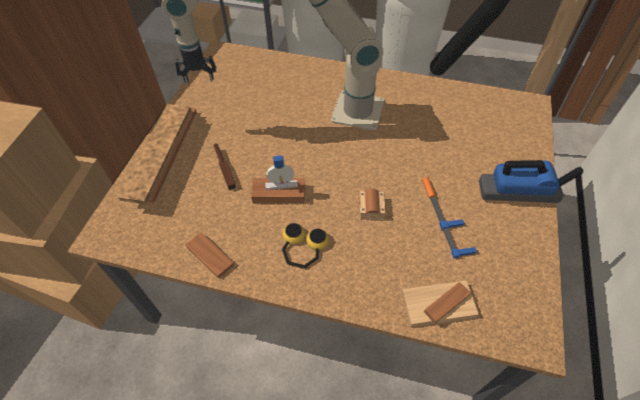

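View pics/top0.png

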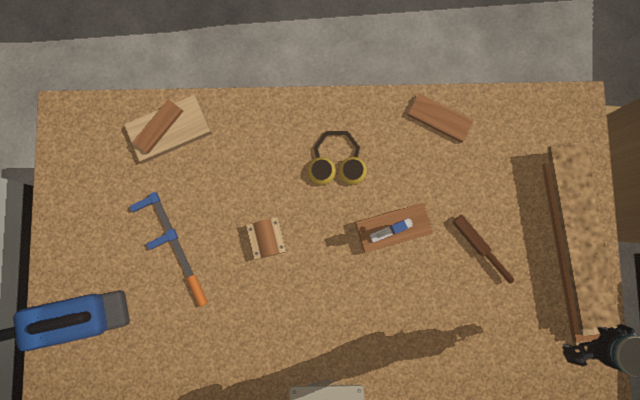

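The scene view shows the gauge on the joist at about (280,180). In the top view the gauge is near (390,231), the stud is near (266,238) with its hump roughly image-vertical, and the bystanders are clear of both. I'll zoom in and measure.

```bash
cat > h.py <<'E'
import cv2,numpy as np
from cell import ctrl
def ray(c,p):
    d=c["R"].T@np.linalg.inv(c["mtx"])@np.array([p[0],p[1],1.]);o=-c["R"].T@c["t"];return o,d/np.linalg.norm(d)
def plane(c,p,z):
    o,d=ray(c,p);return o+d*(z-o[2])/d[2]
def tri(cs,ps):
    A=0;b=0
    for c,p in zip(cs,ps):
        o,d=ray(c,p);M=np.eye(3)-np.outer(d,d);A=A+M;b=b+M@o
    return np.linalg.solve(A,b)
def proj(c,X):
    q=c["mtx"]@(c["R"]@np.asarray(X,float)+c["t"]);return q[:2]/q[2]
def blob(im,lo,hi,roi,k=0):
    x0,y0,x1,y1=roi
    m=cv2.inRange(cv2.cvtColor(im,cv2.COLOR_RGB2HSV)[y0:y1,x0:x1],lo,hi)
    cs,_=cv2.findContours(m,0,cv2.CHAIN_APPROX_NONE)
    return [(cv2.contourArea(q),cv2.minAreaRect(q+np.array([x0,y0]))) for q in sorted(cs,key=cv2.contourArea)[::-1][:3]]
E
python3 - <<'E'
from h import *
T=cv2.imread("pics/top0.png")[:,:,::-1].copy();S=cv2.imread("pics/scene0.png")[:,:,::-1].copy()
ct,cs=ctrl.calibration("top"),ctrl.calibration("scene")
bt=blob(T,(100,100,60),(130,255,255),(350,200,440,260));bs=blob(S,(100,100,60),(130,255,255),(255,145,310,200))
print(bt);print(bs)
print(tri([ct,cs],[bt[0][1][0],bs[0][1][0]]))
r=lambda I,x,y,w,h,f:cv2.resize(I[y:y+h,x:x+w],None,fx=f,fy=f,interpolation=cv2.INTER_CUBIC)
a=r(T,235,205,70,65,5);b=r(T,345,195,90,65,5);c=r(S,240,145,80,65,5);d=r(S,350,180,80,65,5)[:, :400]
W=np.vstack([np.hstack([a,b])[:,:800],np.hstack([c,d])[:325,:800]])
W=cv2.resize(W,None,fx=.92,fy=.92)
cv2.imwrite("pics/crop0.png",W[:,:,::-1]);print(W.shape)
E
```

```text
[(89.5, ((399.2068786621094, 226.51724243164062), (8.170595169067383, 12.998673439025879), 68.19859313964844))]
[(72.0, ((278.0, 161.0), (10.0, 8.0), 90.0))]
[ 528.74480414 -188.92327714  188.10834311]
(598, 736, 3)
```

View pics/crop0.png

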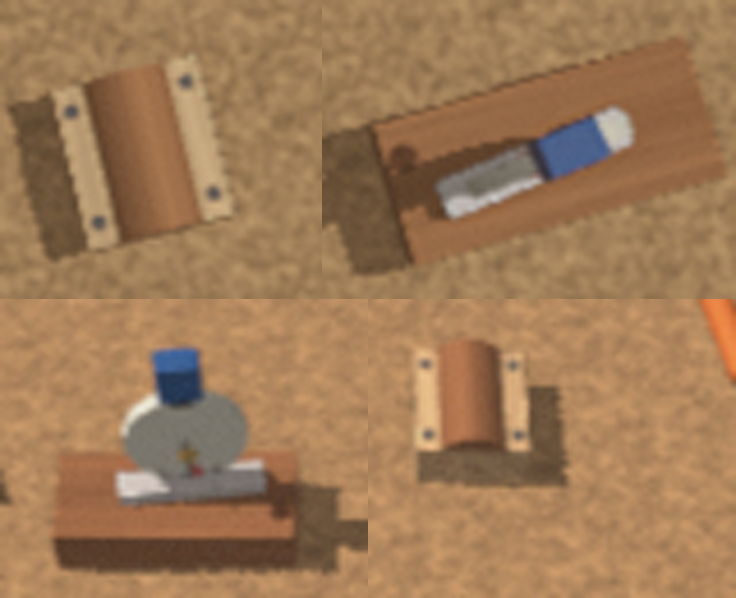

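The handle triangulates to (529,−189,188). The expected height is 187, so that checks out. The stud's hump and screws are clear, and the mark is on the right side of the dial as seen from the scene camera. Next I'll check the wrist camera's mount and compute the yaws.

```bash
python3 - <<'E'
from h import *
from scipy.spatial.transform import Rotation as Ro
c=ctrl.calibration("wrist");s=ctrl.read_state();R=Ro.from_euler("xyz",s["tool_rot"]).as_matrix()
print("cam in tool",R.T@(-c["R"].T@c["t"]-s["eef_pos"]));print(R.T@c["R"].T);print(c["mtx"])
ct,cs=ctrl.calibration("top"),ctrl.calibration("scene")
P=[plane(ct,(x/4.6+235,y/4.6+205),45) for x,y in[(70,111),(186,80),(214,193),(99,223)]]
P=np.array(P);print(P,P.mean(0));e=P[0]+P[1]-P[2]-P[3];print("stud yaw",np.arctan2(e[1],e[0]))
Q=np.array([plane(cs,(x/4.6+350-80,y/4.6+180-65),45) for x,y in[]]) 
J=[plane(ct,((x-322)/4.6+345,y/4.6+195),45) for x,y in[(375,125),(685,40),(728,172),(412,265)]]
J=np.array(J);print(J,J.mean(0));e=J[0]+J[3]-J[1]-J[2];print("joist y",np.arctan2(e[1],e[0])-np.pi/2)
F=[plane(ct,((x-322)/4.6+345,y/4.6+195),59) for x,y in[(437,183),(450,217)]];print("foot end",F)
E
```

```text
cam in tool [  84.85906242   -0.3048402  -143.82012331]
[[ 9.40185354e-04 -9.44844864e-01 -3.27516869e-01]
 [ 9.99999524e-01  8.02465888e-04  5.55632857e-04]
 [-2.62165736e-04 -3.27517235e-01  9.44845168e-01]]
[[303.49411802   0.         319.46790616]
 [  0.         303.49411802 196.28848571]
 [  0.           0.           1.        ]]
[[537.96427719 205.15451932  45.        ]
 [555.57808688 134.2633209   45.        ]
 [486.53888996 117.75705116  45.        ]
 [469.72882745 187.64127054  45.        ]] [512.45252037 161.20404048  45.        ]
stud yaw 0.2429266415665125
[[ 551.92946857  -93.55378433   45.        ]
 [ 600.57394811 -285.05929358   45.        ]
 [ 519.2495932  -307.71690939   45.        ]
 [ 466.53778242 -113.67932898   45.        ]] [ 534.57269808 -200.00232907   45.        ]
joist y 0.2570752589752936
foot end [array([ 515.26039275, -128.94286916,   59.        ]), array([ 494.706511  , -136.13935263,   59.        ])]
```

The foot end-to-handle direction gives a gauge yaw of about 0.40 rad, and the half-length of 61 mm is right. That nearly matches the tool's current yaw, so I'll move above the handle and pinch across the 36 mm.

Request:
carry_out --deltas '[0, 0, 0, 0.041, -0.0265, -0.003, -1, 0, 0, 0, 0.041, -0.0265, -0.003, -1, 0, 0, 0, 0.041, -0.0265, -0.003, -1, 0, 0, 0, 0.041, -0.0265, -0.003, -1, 0, 0, 0, 0.041, -0.0265, -0.003, -1, 0, 0, 0, 0.041, -0.0265, -0.003, -1, 0, 0, 0, 0.041, -0.0265, -0.003, -1, 0, 0, 0, 0.041, -0.0265, -0.003, -1, 0, 0, 0, 0.041, -0.0265, -0.003, -1, 0, 0, 0, 0.041, -0.0265, -0.003, -1, 0, 0, 0, 0, 0, 0, -1, 0, 0, 0, 0, 0, 0, -1]'

```text
clock: 1.6
eef_pos: [528.5, -191.2, 260.9]
tool_rot: [-3.142, 0.001, 0.408]
force: [-0.3, 0.4, 0.2]
width: 85.3
gripper_force: 0.0
```

```bash
python3 - <<'E'
from h import *
s=ctrl.read_state();c=ctrl.calibration("wrist");W=ctrl.get_image("wrist");T=ctrl.get_image("top")
np.savez("w1.npz",**c)
cv2.imwrite("pics/w1.png",W[:,:,::-1]);print(s["clock"],s["eef_pos"],s["tool_rot"],s["force"])
print(proj(c,(529,-189,207)),blob(W,(100,100,60),(130,255,255),(0,0,640,400)))
E
```

```text
1.6 [ 528.52647543 -191.21871422  260.92831909] [-3.14150290e+00  1.30406317e-03  4.07810137e-01] [-0.33470197  0.38683865  0.22901571]
[317.13019793 216.25061569] [(1989.0, ((315.0, 207.0), (44.0, 48.0), 90.0))]
```

View pics/w1.png

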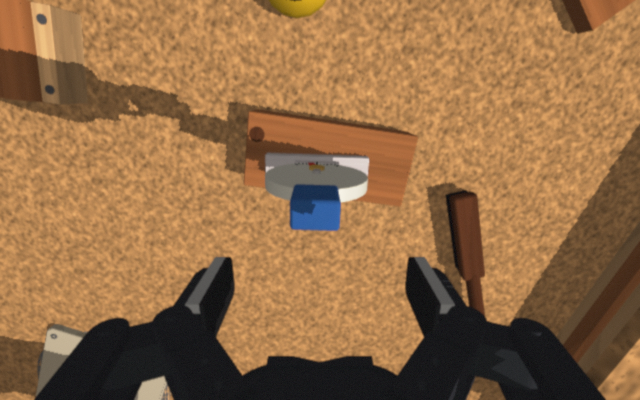

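The wrist view shows the gauge square to the tool. The handle is at columns 291–340, with its rear top edge at row ~230, and the foot and dial run along image x. Next I'll work out the offset to the handle in tool axes.

```bash
python3 - <<'E'
from h import *
from scipy.spatial.transform import Rotation as Ro
W=cv2.imread("pics/w1.png")[:,:,::-1].copy();c=dict(np.load("w1.npz"))
m=cv2.inRange(cv2.cvtColor(W,cv2.COLOR_RGB2HSV),(100,100,60),(130,255,255))[150:260]
for r in range(182,233,4):
    x=np.where(m[r-150])[0];print(r,x.min() if len(x) else 0,x.max() if len(x) else 0,end='; ')
R=Ro.from_euler("xyz",[np.pi,0,.408]).as_matrix();p=np.array([528.5,-191.2,260.9])
print()
for px in[(291,229),(340.5,229),(265,154),(369,156)]:
    z=207 if px[1]>200 else 59
    print(R.T@(plane(c,px,z)-p))
E
```

```text
182 0 0; 186 295 335; 190 294 336; 194 293 337; 198 292 338; 202 291 339; 206 291 339; 210 291 339; 214 291 339; 218 291 338; 222 291 338; 226 291 338; 230 0 0; 
[ -8.57896101 -20.55747428  53.9       ]
[-8.55422052 14.90348793 53.9       ]
[ 16.17718132 -62.80108682 201.9       ]
[ 13.93764758  56.93328951 201.9       ]
```

The handle centre is at tool offset (+3.2, −2.9) mm. The measured sizes (35.5 mm handle, 119.7 mm foot) match the given ones. Descend and grip.

Request:
carry_out --deltas '[0, 0, 0, 0.003, -0.003, 0.02, -1, 0, 0, 0, 0, 0, 0.03, -1, 0, 0, 0, 0, 0, 0.025, -1, 0, 0, 0, 0, 0, 0.012, -1, 0, 0, 0, 0, 0, 0, 0.3, 0, 0, 0, 0, 0, 0, 1, 0, 0, 0, 0, 0, 0, 1, 0, 0, 0, 0, 0, 0, 1, 0, 0, 0, 0, 0, 0, 1, 0, 0, 0, 0, 0, 0, 1]'

```text
clock: 2.95
eef_pos: [531.3, -186.8, 175.4]
tool_rot: [3.141, -0.001, 0.408]
force: [-0.2, 1.2, 6.1]
width: 35.2
gripper_force: 60.4
```

```bash
python3 - <<'E'
from h import *
s=ctrl.read_state();c=ctrl.calibration("wrist");W=ctrl.get_image("wrist")
cv2.imwrite("pics/w2.png",cv2.resize(W[100:260,220:420],None,fx=4,fy=4,interpolation=cv2.INTER_CUBIC)[:600,:,::-1]);print(s)
E
```

```text
{'clock': 2.95, 'qpos': array([ 0.2859917 ,  0.57226277,  0.00362018,  1.82443455, -0.00315187,
        0.74319029, -0.87140628]), 'qd': array([-0.00083624, -0.0010575 , -0.00079307,  0.00012863, -0.00088849,
        0.00181608, -0.00026131]), 'tau': array([  0.51396824, -46.42845869,   1.0250197 , -14.98332202,
         0.11457806,  -0.4233609 ,   0.05138133]), 'eef_pos': array([ 531.25045101, -186.78812858,  175.43119043]), 'tool_rot': array([ 3.14062660e+00, -1.42205222e-03,  4.08038356e-01]), 'force': array([-0.20090645,  1.15255233,  6.13652112]), 'torque': array([ 0.01967686,  0.25408889, -0.01788373]), 'gripper_force': 60.35827338695526, 'width': 35.171107661011575}
```

View pics/w2.png

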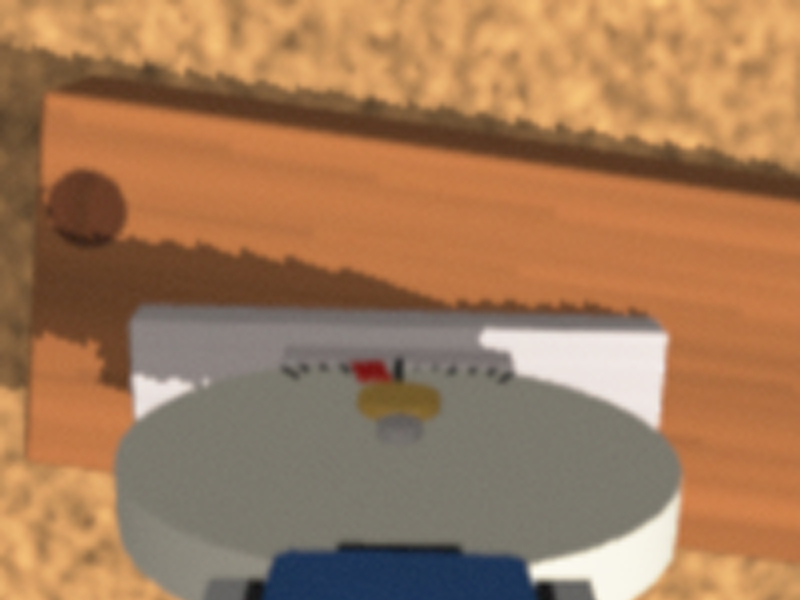

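The grip is good at width 35.2 mm and 60 N. The crop shows the needle tip at (398,368) and the red mark left of it at (371,371), an offset of about 0.15 rad. The gauge's +y is therefore tool −y, and its x is tool x. Next I lift, turn to the stud's yaw and carry it over.

Request:
carry_out --deltas '[0, 0, 0, 0, 0, -0.015, 1, 0, 0, 0, 0, 0, -0.03, 1, 0, 0, 4.7, 0, 0, -0.03, 1, 0, 0, 4.7, 0, 0, -0.015, 1, 0, 0, 0, 0.006, -0.031, 0, 1, 0, 0, 0, 0.009, -0.047, 0, 1, 0, 0, 0, 0.009, -0.047, 0, 1, 0, 0, 0, 0.01, -0.051, 0, 1, 0, 0, 0, 0.01, -0.051, 0, 1, 0, 0, 0, 0.009, -0.047, 0, 1, 0, 0, 0, 0.008, -0.042, 0, 1, 0, 0, 0, 0.005, -0.026, 0, 1]'

```text
clock: 4.5
eef_pos: [511.2, 163.7, 264.5]
tool_rot: [-3.141, 0.001, 0.247]
force: [-0.3, 0.0, -4.7]
width: 35.4
gripper_force: 61.3
```

Request:
carry_out --deltas '[0, 0, 0, 0, 0, 0, 1, 0, 0, 0, 0, 0, 0, 1, 0, 0, 0, 0, 0, 0, 1, 0, 0, 0, 0, 0, 0, 1, 0, 0, 0, 0, 0, 0, 1, 0, 0, 0, 0, 0, 0, 1, 0, 0, 0, 0, 0, 0, 1, 0, 0, 0, 0, 0, 0, 1]'

```text
clock: 5.5
eef_pos: [512.2, 161.0, 264.3]
tool_rot: [3.142, -0.0, 0.244]
force: [0.2, 0.7, -5.3]
width: 35.5
gripper_force: 61.3
```

```bash
python3 - <<'E'
from h import *
s=ctrl.read_state();c=ctrl.calibration("wrist");W=ctrl.get_image("wrist");np.savez("w3.npz",**c)
cv2.imwrite("pics/w3raw.png",W[:,:,::-1])
cv2.imwrite("pics/w3.png",cv2.resize(W[60:260,190:450],None,fx=3,fy=3,interpolation=cv2.INTER_CUBIC)[:,:,::-1]);print(s["eef_pos"],s["tool_rot"],s["force"],s["width"],s["clock"])
E
```

```text
[512.2002266  160.95083525 264.33338365] [ 3.14158809e+00 -4.63111905e-05  2.43764511e-01] [ 0.17167367  0.72407803 -5.29933775] 35.51166790164181 5.5
```

View pics/w3.png

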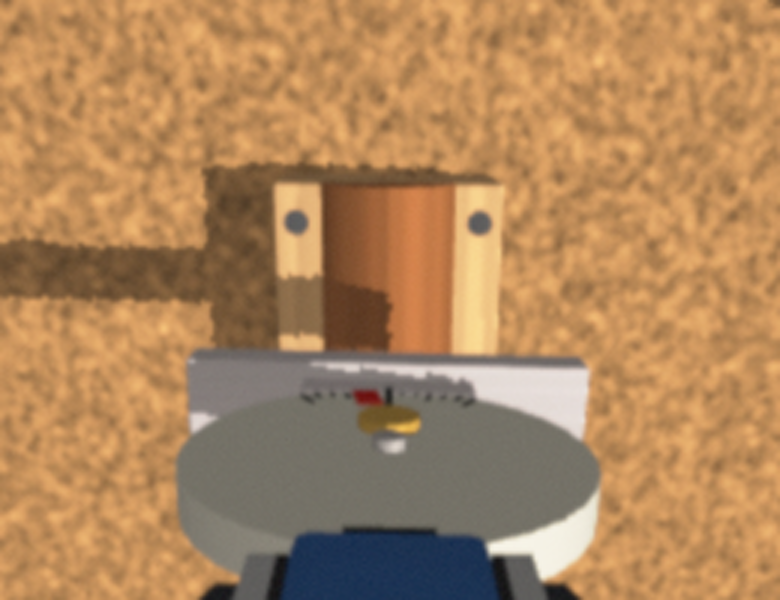

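The gauge is in hand above the stud. The stud's far top edge is at crop row ~183, columns 274–503, and the gauge is centred at column ~388. The mark is at (367,397) and the needle at (389,394). Now I'll compute the stud offset and the mark angle.

```bash
cat >> h.py <<'E'
from scipy.spatial.transform import Rotation as Ro
def needle(W,verbose=True):
    """angle of needle and mark from sub-pixel columns, near dial bottom"""
    c=ctrl.calibration("wrist");s=ctrl.read_state()
    H=cv2.cvtColor(W,cv2.COLOR_RGB2HSV);x0,y0,x1,y1=290,175,350,202
    h=H[y0:y1,x0:x1];red=cv2.inRange(h,(0,170,60),(8,255,255))|cv2.inRange(h,(172,170,60),(180,255,255))
    yy,xx=np.where(red);mk=(xx.mean()+x0,yy.mean()+y0,len(xx))
    return mk
E
python3 - <<'E'
from h import *
W=cv2.imread("pics/w3raw.png")[:,:,::-1].copy();c=dict(np.load("w3.npz"))
R=Ro.from_euler("xyz",[np.pi,0,.2438]).as_matrix();p=np.array([512.2,160.95,264.3])
for u,v,z in[(274,183,45),(503,183,45),(296,222,45),(480,222,45),(188,352,264.3-130.4+14),(588,360,264.3-130.4+14)]:
    print(R.T@(plane(c,(u/3+190,v/3+60),z)-p))
print(needle(W))
g=cv2.cvtColor(W,cv2.COLOR_RGB2GRAY)[184:205,300:335];print(g)
print(W[184:205,300:335,0].astype(int)-W[184:205,300:335,1])
E
```

```text
[ 51.78951439 -44.69978007 219.3       ]
[ 51.86516636  44.30938957 219.3       ]
[ 36.81880385 -36.63387648 219.3       ]
[ 36.87957107  35.87563638 219.3       ]
[ 12.34948121 -59.5616136  116.4       ]
[  9.98260919  59.0506221  116.4       ]
(np.float64(312.5833333333333), np.float64(192.375), 24)
[[126 127 126 126 130 143 147 147 146 143 130 127 126 126 125 132 141 148
  147 148 148 161 187 196 197 196 195 202 213 215 216 205 167 162 189]
 [122 123 123 123 123 124 123 125 125 123 124 123 123 125 124 123 124 123
  126 125 126 131 142 147 147 148 148 161 186 196 196 182 144 133 143]
 [115 115 114 115 114 114 116 116 116 116 116 116 116 117 116 117 118 118
  118 117 119 120 119 121 122 120 123 124 139 143 145 137 127 121 122]
 [107 108 108 108 108 107 109 107 111 108 109 108 110 109 110 109 111 110
  108 107 107 109 112 111 109 110 108 110 111 112 113 112 111 113 114]
 [104 107 107 109 106 107 106 106 105 104 105 105 105 105 106 106 107 105
   99  93  95 104 107 109 107 107 108 108 106 107 108 106 107 108 107]
 [105 108 112 112 109 111 108 101  94  95  92  93  92  95  93  98 108 10
[... 3859 characters left out ...]
 25
  23 24 24 24 24 19  8  3  5  3  3]
 [ 4  3  4  4  3  3  3  4  7 16 24 26 24 24 24 23 23 23 23 23 23 24 23 26
  25 25 26 27 31 28 13  5  2  3  2]
 [ 4  4  3  3  5  4  4  1  5 18 25 25 25 24 25 25 24 24 25 26 26 26 26 28
  30 32 33 38 42 40 18  4  4  3  4]
 [ 3  5  4  3  4  3  3  3  7 15 23 26 26 26 26 27 25 23 26 32 35 36 38 42
  43 46 46 50 48 42 19  3  3  3  3]
 [ 4  3  4  3  3  3  4  3  4 12 20 25 26 26 28 26 23 24 27 37 40 44 48 46
  45 46 48 46 48 38 15  5  4  5  2]
 [ 4  3  2  4  4  3  3  3  4  7 15 20 24 26 24 21 16 14 18 22 24 31 38 47
  47 50 49 47 41 23  8  3  3  3  3]
 [ 4  2  4  2  4  2  3  3  4  5  6 11 15 16 14  9  5  6  7  7  7 12 17 23
  27 30 28 27 20 10  4  3  4  3  4]]
```

The gauge is within about 2.5 mm of the stud's centre, yaw is right, and the mark is at ≈0.153 rad (8.8°). Descending to just above the hump.

Request:
carry_out --deltas '[0, 0, 0, 0.002, 0, 0.015, 1, 0, 0, 0, 0, 0, 0.02, 1, 0, 0, 0, 0, 0, 0.02, 1, 0, 0, 0, 0, 0, 0.011, 1, 0, 0, 0, 0, 0, 0.003, 1, 0, 0, 0, 0, 0, 0, 1, 0, 0, 0, 0, 0, 0, 1]'

```text
clock: 6.42
eef_pos: [514.7, 161.6, 196.0]
tool_rot: [-3.141, -0.001, 0.244]
force: [0.3, -0.9, -4.6]
width: 34.9
gripper_force: 61.3
```

Request:
carry_out --deltas '[0, 0, 0, 0, 0, 0.001, 1, 0, 0, 0, 0, 0, 0.001, 1]'

```text
clock: 6.68
eef_pos: [514.3, 161.5, 193.6]
tool_rot: [-3.142, -0.001, 0.244]
force: [-0.1, 0.6, -5.3]
width: 35.2
gripper_force: 61.3
```

Request:
carry_out --deltas '[0, 0, 0, 0, 0, 0.001, 1, 0, 0, 0, 0, 0, 0, 1]'

```text
clock: 6.92
eef_pos: [514.0, 161.4, 192.2]
tool_rot: [3.142, 0.0, 0.244]
force: [0.6, -0.3, -4.8]
width: 34.6
gripper_force: 61.3
```

Request:
carry_out --deltas '[0, 0, 0, 0, 0, 0.0007, 1, 0, 0, 0, 0, 0, 0, 1]'

```text
clock: 7.18
eef_pos: [514.1, 161.4, 191.6]
tool_rot: [3.142, 0.0, 0.244]
force: [0.3, 0.3, -5.2]
width: 35.2
gripper_force: 61.3
```

Request:
carry_out --deltas '[0, 0, 0, 0, 0, 0.0007, 1, 0, 0, 0, 0, 0, 0, 1]'

```text
clock: 7.42
eef_pos: [514.4, 161.5, 191.3]
tool_rot: [-3.142, -0.001, 0.244]
force: [-1.5, -0.4, -0.8]
width: 34.8
gripper_force: 61.9
```

Request:
carry_out --deltas '[0, 0, 0, 0, 0, 0.0007, 1, 0, 0, 0, 0, 0, 0, 1]'

```text
clock: 7.68
eef_pos: [514.6, 161.6, 191.2]
tool_rot: [-3.141, -0.001, 0.244]
force: [-2.3, 0.4, 5.4]
width: 35.1
gripper_force: 62.6
```

The gauge is bearing at about 10 N, roughly 9 N per mm. Hold for step 2, then start rocking about the foot centre (130 mm below the TCP): turn about tool x is negative, shift is tool −y.

Request:
carry_out --deltas '[0, 0, 0, 0, 0, 0, 1, 0, 0, 0, 0, 0, 0, 1, 0, 0, 0, 0, 0, 0, 1, 0, 0, 0, 0, 0, 0, 1]'

```text
clock: 8.18
eef_pos: [514.6, 161.6, 191.3]
tool_rot: [-3.141, -0.001, 0.244]
force: [-1.2, -0.3, 5.7]
width: 35.1
gripper_force: 62.6
```

Request:
carry_out --deltas '[-1.1, 0, 0, 0, -0.0025, 0, 1, -1.1, 0, 0, 0, -0.0025, 0, 1, 0, 0, 0, 0, 0, 0, 1]'

```text
clock: 8.55
eef_pos: [513.4, 166.6, 191.2]
tool_rot: [3.103, -0.002, 0.245]
force: [-1.3, -0.3, 6.4]
width: 35.2
gripper_force: 62.6
```

Request:
carry_out --deltas '[-1.1, 0, 0, 0, -0.0025, 0, 1, -1.1, 0, 0, 0, -0.0025, 0, 1, 0, 0, 0, 0, 0, 0, 1]'

```text
clock: 8.93
eef_pos: [512.2, 171.5, 191.0]
tool_rot: [3.064, -0.002, 0.245]
force: [-2.1, -0.0, 7.0]
width: 35.2
gripper_force: 62.6
```

Request:
carry_out --deltas '[-1.1, 0, 0, 0, -0.0025, 0, 1, -1.1, 0, 0, 0, -0.0025, -0.0002, 1, 0, 0, 0, 0, 0, 0, 1]'

```text
clock: 9.3
eef_pos: [511.0, 176.4, 190.6]
tool_rot: [3.026, -0.001, 0.245]
force: [-2.0, -1.1, 6.4]
width: 35.0
gripper_force: 62.6
```

Request:
carry_out --deltas '[-1.1, 0, 0, 0, -0.0025, 0, 1, -1.1, 0, 0, 0, -0.0025, -0.0002, 1, 0, 0, 0, 0, 0, 0, 1, 0, 0, 0, 0, 0, 0, 1, 0, 0, 0, 0, 0, 0, 1, 0, 0, 0, 0, 0, 0, 1, 0, 0, 0, 0, 0, 0, 1, 0, 0, 0, 0, 0, 0, 1, 0, 0, 0, 0, 0, 0, 1, 0, 0, 0, 0, 0, 0, 1]'

```text
clock: 10.55
eef_pos: [509.8, 181.1, 190.2]
tool_rot: [2.988, -0.001, 0.244]
force: [-1.3, 0.8, 6.0]
width: 35.1
gripper_force: 62.5
```

```bash
python3 - <<'E'
from h import *
s=ctrl.read_state();W=ctrl.get_image("wrist");W2=ctrl.get_image("wrist");print(s["eef_pos"],s["tool_rot"],s["force"],s["clock"],np.abs(W.astype(int)-W2)[180:205,295:335].max())
cv2.imwrite("pics/w4.png",cv2.resize(W[165:215,285:350],None,fx=12,fy=12,interpolation=cv2.INTER_CUBIC)[:,:,::-1])
cv2.imwrite("pics/w4raw.png",W[:,:,::-1])
E
```

```text
[509.79467624 181.09164145 190.15634584] [ 2.98814174e+00 -1.44891339e-03  2.43898862e-01] [-1.30636395  0.8317136   6.00822126] 10.55 7
```

View pics/w4.png

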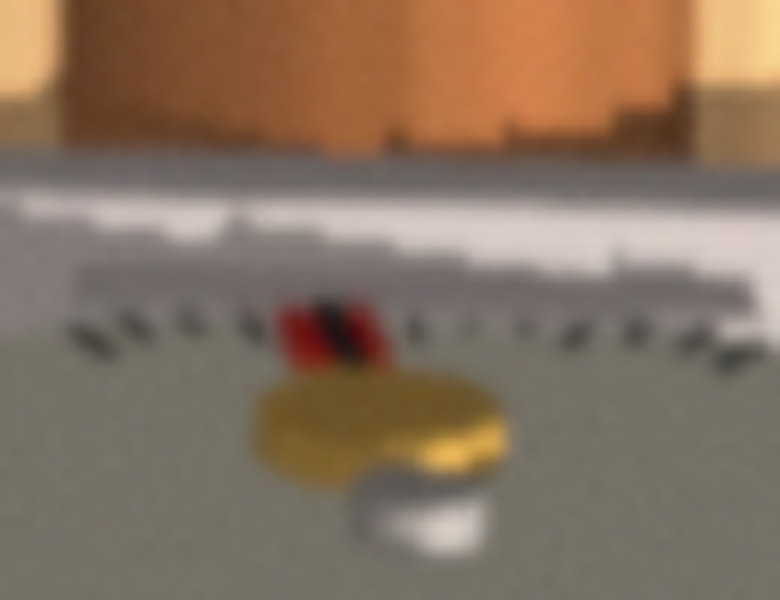

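The needle sits on the middle of the red mark: needle at crop column ~340, mark spanning 283–388 (centre ~336), so about 0.3 mm off. It's settled, and the gauge is bearing at about 11 N. Handing in.

```bash
python3 -c "
from cell import ctrl
print(ctrl.finish_job())"
```

```text
the job is handed in; nothing more can be done
None
```

I handed the job in with the gauge gripped and resting on the hump at about 11 N, its needle settled about 0.3 mm from the middle of the red mark; the hand-in returned no verdict.

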